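# Put the scale's check weights away in their case

## Task

The three brass check weights are still stacked on the scale: take them off one at a time from the top, keep them upright, and set each one down (never drop it) fully into the pocket of the case that is made for its size. When all three are seated, close the case's lid flat, and leave the glue bottle and the rubber ring where they are.

Things in the scene. Friction and masses are not known exactly. Their poses are not given: they have to be found in the camera images.
- weight_small: the small check weight: plain upright brass cylinder, 30 mm diameter, 22 mm high, about 0.12 kg; starts on top of the medium weight, at the top of the stack. Origin: centre of its underside, z up along its axis
- weight_medium: the medium check weight: plain upright brass cylinder, 46 mm diameter, 24 mm high, about 0.31 kg; starts between the large one below and the small one above. Origin: centre of its underside, z up along its axis
- weight_large: the large check weight: plain upright brass cylinder, 62 mm diameter, 26 mm high, about 0.62 kg; starts at the bottom of the stack, standing on the round steel pan (130 mm across, its top about 62 mm above the bench) of a white bench scale. Origin: centre of its underside, z up along its axis
- pocket_small: dark insert block 130 (x) x 90 (y) x 16 mm, fixed in the open plywood case, with the smallest round pocket (43 mm, 10 mm deep, grey floor) at its centre. Origin: centre of the block's underside; pocket floor 6 mm, case rim 35 mm above it. x points to the case's hinge side, away from the robot. The three blocks stand side by side along y, in any order, ringed by the case's 5 mm walls
- pocket_medium: dark insert block 130 (x) x 90 (y) x 16 mm, fixed in the open plywood case, with the middle-sized round pocket (59 mm, 10 mm deep, grey floor) at its centre. Origin: centre of the block's underside; pocket floor 6 mm, case rim 35 mm above it. x points to the case's hinge side, away from the robot. The three blocks stand side by side along y, in any order, ringed by the case's 5 mm walls
- pocket_large: dark insert block 130 (x) x 90 (y) x 16 mm, fixed in the open plywood case, with the largest round pocket (75 mm, 10 mm deep, grey floor) at its centre. Origin: centre of the block's underside; pocket floor 6 mm, case rim 35 mm above it. x points to the case's hinge side, away from the robot. The three blocks stand side by side along y, in any order, ringed by the case's 5 mm walls
- lid (a joint): angle of the case's hinged lid: 0 is closed flat on the rim, about 1.7 to 1.9 stands open leaning back (its edge then under 190 mm above the bench), limit 1.95. Friction holds it at any angle, so it neither falls shut nor open; a push of up to 2.5 N at its free edge moves it. It has no latch or knob
- lid_edge (a point): middle of the lid's free edge, on its outer face. The lid is a plywood board 142 mm from hinge to free edge, 284 mm long, 8 mm thick. Axes turn with the lid: x along the board from free edge to hinge (hinge line: 142 mm along +x, 8 mm along -z), y along the hinge, z out of the outer face (up when closed, away from the robot when open)
- glue: bystander: white glue bottle with blue cap, 48 mm diameter, 110 mm high, standing beyond the work. Origin: centre of its underside
- band: bystander: flat black rubber ring, 64 mm outside diameter, 12 mm high, lying flat between the glue bottle and the work. Origin: centre of its underside

How it is judged:
By the outcome, as a careful person would: the job done as asked, in the order asked, and still so for the second after the job is handed in, with the robot touching nothing.
It also fails if it takes over 120 s, if anything falls off the work surface, if the arm or the gripper's body presses on something with over 40 N, if the wrist force passes 120 N, or if a joint passes its speed limit or range.

## Robot

A 6-joint arm with a two-finger parallel gripper is mounted at the origin on the work surface. World frame = base frame: x ahead of the robot, y to its left, z up, the work surface at z = 0. Lengths are in m, angles in rad, forces in N, time in s.
With the tool pointing down it reaches from about 0.275 to 0.875 m from the base axis. Payload 12.5 kg.
Tool frame: the origin (TCP) lies midway between the tips of the shut fingers; the grasp point (between the pads) lies 19 mm behind it; z points along the fingers, y is the line along which they close (so a half turn about z gives the same grasp; the last joint's range is limited). The gripper opens to 85 mm and grips with 20 to 120 N. Pads are 22 mm wide; open, the fingers measure 114 mm over their backs; the gripper's body (76 mm by 85 mm) begins 54 mm behind the grasp point. The pads swing forward as they close: fully open they stand 13 mm farther back than shut.
Start: joints at [1.115, 0.351, 1.652, -0, 1.139, -0.085], TCP at [0.199, 0.513, 0.231] pointing down, gripper open.
Joint ranges: [-2.75, 2.75], [-0.79, 2.1], [0.01, 2.65], [-1.57, 4.71], [0.07, 3.14], [-2.87, 2.87]. Speed limits (rad/s): [2.22, 2.22, 2.79, 3.14, 3.14, 3.14].

## Interface

Orientations are given as a unit quaternion [x, y, z, w].
In Python, from cell import r gives the robot as it stands. Calls block until the motion is done:
- r.move_to(position, orientation): joint-space move of the TCP to a pose.
- r.move_linear(position, rot=None, vel=0.15): straight line of the TCP; rot=None keeps the orientation; vel is the mean speed in m/s.
- r.set_joints(angles): joint-space move.
- r.set_gripper(opening, squeeze=None): opening from 0.0 (shut) to 1.0 (fully open); squeeze is the grip in N (None keeps the last); returns when the fingers have stopped.
- r.sleep(seconds).
- r.inverse_kinematics(position, orientation): joint angles nearest the present ones, or None.
- r.get_obs(): the state.
- r.get_image(name): name is "scene" or "top" or "wrist"; returns a dict with "pixels" (480x640x3 uint8, red, green, blue), "depth" (480x640 float32, m along the optical axis (not along the pixel's ray), 0 where there is no reading), "fx", "fy", "cx", "cy" (pixels), "D" ([k1, k2, p1, p2, k3] as OpenCV has them; the pictures are not rectified), "camera_from_world" (4x4, takes a point from world to camera coordinates); the wrist camera has in their place "mount" (4x4, takes a point from camera to tool coordinates, whose origin is the TCP and whose axes are the flange's). Camera axes: x right, y down, z forward; pixel columns grow to the right and rows downward; lengths in m; the calibration is good to about 2 mm. A picture is of the moment at which its call begins: read the wrist's pose just before it.
A pose or a line that the arm cannot do raises r.PlanningError and nothing moves.
- r.hand_in(): hands the job in; it is judged then, once.
Trained networks look in a picture, given as the dict that the camera call returned (one of the last four; its "shot" number tells which), for a name from the list of things; names that differ only in an ending like _2 or _b are one class to them, and where a whole thing is asked for, a point or a joint stands for the part that bears it (a point fixed in the world has none). Each returns a list of dicts, best first, with "score" (0 to 1); they miss things now and then, are a little off and sometimes report something else, mostly with a low value. They report only what shows in the picture. A call takes as long as a camera call.
- r.find_in(picture, label): "location" ([column, row] as shares, 0 to 1, of the picture: columns of its width, rows of its height, amid what is visible of it).
- r.cut_out(picture, label): "region" (480x640 bool, what is visible of it) and "location" ([column, row] as shares, 0 to 1, of the picture: columns of its width, rows of its height, amid what is visible of it).
- r.landmark_of(picture, label): "location" ([column, row] as shares, 0 to 1, of the picture: columns of its width, rows of its height: a listed point, or the origin of a listed thing).
The state is a dict: "t": time; "q": joint angles; "qvel": joint speeds; "effort": joint torques, N m; "tool_pos": TCP position; "ee_rot": TCP orientation; "contact_force": force on the tool from outside, world axes, zero at the start; "torque": the same for the moment, N m; "opening": opening from 0.0 (shut) to 1.0 (fully open); "finger_force": force on a finger pad.
Only numpy, scipy, OpenCV 4.12 (cv2) and the standard library are available. Lean on these libraries where they do the work, as an engineer would, in place of code of your own. Each camera call takes 0.05 s, during which the arm holds its last target. There are 200 camera calls.

## Working session

There is one attempt and no reset: what is moved stays moved. The work goes in short steps, each a Python script; the robot and the scene stay as the last script left them, time stands still between calls to the robot, and variables do not carry over. Pictures are saved under pics/ and viewed, at most 14 in all, crops included, and the job is handed in when it is done.

```bash
ls; mkdir -p pics
cat > h.py <<'E'
import numpy as np, cv2
from cell import r
def save(im,name,boxes=()):
    p=im["pixels"][:,:,::-1].copy(); cv2.imwrite("pics/"+name,p)
def K(im): return np.array([[im["fx"],0,im["cx"]],[0,im["fy"],im["cy"]],[0,0,1.]])
def cfw(im,obs=None):
    if "camera_from_world" in im: return np.array(im["camera_from_world"])
    from scipy.spatial.transform import Rotation as R
    T=np.eye(4);T[:3,:3]=R.from_quat(obs["ee_rot"]).as_matrix();T[:3,3]=obs["tool_pos"]
    return np.linalg.inv(T@np.array(im["mount"]))
def rays(im,uv,obs=None):
    "camera centre and world ray directions (z_cam=1) of pixels"
    uv=np.asarray(uv,float).reshape(-1,1,2)
    n=cv2.undistortPoints(uv,K(im),np.array(im["D"],float))[:,0]
    C=np.linalg.inv(cfw(im,obs)); d=np.c_[n,np.ones(len(n))]@C[:3,:3].T
    return C[:3,3],d
def cloud(im,obs=None):
    v,u=np.mgrid[:480,:640]; c,d=rays(im,np.c_[u.ravel(),v.ravel()],obs)
    z=im["depth"].ravel(); P=c+d*z[:,None]; P[z==0]=np.nan
    return P.reshape(480,640,3)
def at_z(im,uv,z,obs=None):
    c,d=rays(im,uv,obs); return c+d*((z-c[2])/d[:,2])[:,None]
E
python3 - <<'E'
from h import *
L=["weight_small","weight_medium","weight_large","pocket_small","pocket_medium","pocket_large","lid","glue","band"]
o=r.get_obs(); print(o["t"],o["ee_rot"],o["contact_force"])
for n in ["scene","top"]:
    im=r.get_image(n); save(im,n+"0.png"); P=cloud(im); 
    print(n,np.linalg.inv(cfw(im))[:3,3])
    for l in L:
        c=r.cut_out(im,l)
        for e in c[:2]:
            m=e["region"]; p=P[m]; uv=np.array(e["location"])*[640,480]
            print(l,round(e["score"],2),uv.round(),m.sum(),np.nanmedian(p,0).round(3),np.nanpercentile(p,[2],axis=0).round(3),np.nanpercentile(p,[98],axis=0).round(3))
E
```

```text
cell.py
pics
0.0 [ 1.84338115e-01  9.82862725e-01 -5.50030073e-04 -1.43061211e-04] [-0.03891114  0.54740778 -0.01445233]
scene [1.2079349  0.37434207 0.57585088]
weight_small 0.66 [263. 161.] 145 [ 0.498 -0.198  0.128] [[ 0.479 -0.213  0.114]] [[ 0.506 -0.189  0.134]]
weight_medium 0.62 [263. 172.] 242 [ 0.508 -0.199  0.103] [[ 0.481 -0.23   0.088]] [[ 0.517 -0.188  0.112]]
weight_large 0.53 [256. 183.] 321 [ 0.518 -0.196  0.08 ] [[ 0.488 -0.236  0.063]] [[ 0.529 -0.181  0.088]]
pocket_medium 0.76 [479. 294.] 443 [0.533 0.322 0.02 ] [[0.501 0.306 0.01 ]] [[0.586 0.338 0.022]]
pocket_large 0.3 [404. 263.] 7929 [0.642 0.205 0.118] [[0.601 0.051 0.042]] [[0.676 0.318 0.176]]
lid 0.76 [403. 263.] 7792 [0.642 0.204 0.119] [[0.602 0.052 0.043]] [[0.676 0.317 0.176]]
glue 0.8 [269. 292.] 1339 [0.77  0.017 0.059] [[ 0.747 -0.007  0.003]] [[0.782 0.031 0.109]]
band 0.63 [305. 283.] 505 [0.666 0.017 0.009] [[ 0.634 -0.015 -0.001]] [[0.694 0.045 0.013]]
top [5.43856945e-01 6.84591500e-04 1.01639458e+00]
weight_small 0.68 [434. 308.] 276 [ 0.489 -0.201  0.134] [[ 0.477 -0.216  0.115]] [[ 0.502 -
[... 210 characters left out ...]
525 -0.18   0.091]]
pocket_small 0.68 [253. 284.] 3373 [0.521 0.116 0.021] [[0.459 0.068 0.01 ]] [[0.583 0.163 0.025]]
pocket_medium 0.69 [159. 265.] 3333 [0.557 0.293 0.02 ] [[0.495 0.244 0.009]] [[0.62  0.337 0.024]]
pocket_medium 0.43 [439. 299.] 313 [ 0.5   -0.212  0.111] [[ 0.471 -0.23   0.09 ]] [[ 0.513 -0.187  0.132]]
pocket_large 0.69 [205. 275.] 3430 [0.539 0.204 0.02 ] [[0.476 0.155 0.008]] [[0.602 0.251 0.024]]
lid 0.74 [208. 222.] 5257 [0.63  0.184 0.131] [[0.589 0.05  0.004]] [[0.672 0.318 0.178]]
glue 0.64 [309. 162.] 617 [0.745 0.009 0.076] [[ 0.731 -0.012  0.019]] [[0.768 0.029 0.112]]
band 0.6 [308. 225.] 413 [0.659 0.016 0.011] [[ 0.629 -0.013 -0.001]] [[0.69  0.046 0.015]]
```

View pics/top0.png

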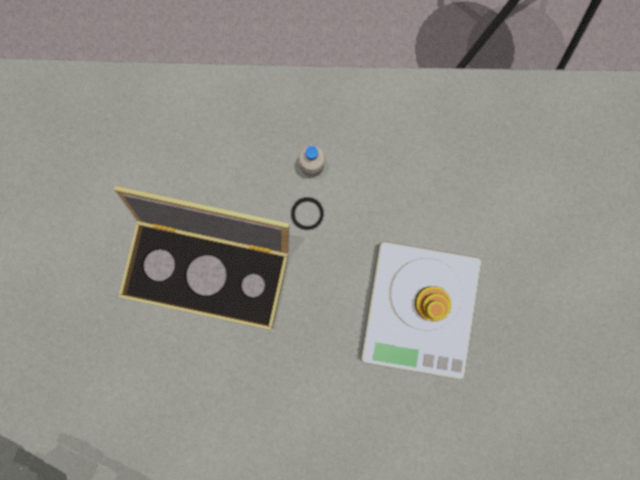

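View pics/scene0.png

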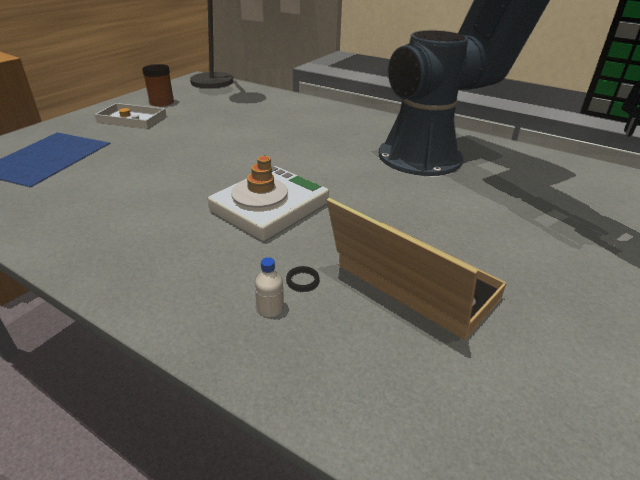

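The networks agree with both pictures. In the top view the stack is at (434,304). The pockets are small (253,285), large (206,275) and medium (159,265), and the lid stands open behind them. Next I'll take close wrist views.

```bash
cat >> h.py <<'E'
from scipy.spatial.transform import Rotation as R
def quat(a):
    "tool down, closing line (tool y) at world angle a"
    y=np.array([np.cos(a),np.sin(a),0]); z=np.array([0,0,-1.]); return R.from_matrix(np.c_[np.cross(y,z),y,z]).as_quat()
E
python3 - <<'E'
from h import *
im=r.get_image("wrist"); print(np.array(im["mount"]).round(3), im["fx"])
for a in (-0.2,np.pi-0.2):
  for p in ([.49,-.2,.13],[.52,.116,.03],[.557,.293,.03],[.68,.17,.15]):
    print(a,p,np.round(r.inverse_kinematics(p,quat(a)),2))
E
```

```text
[[-0.001 -0.95  -0.312  0.08 ]
 [ 1.    -0.001 -0.    -0.   ]
 [-0.    -0.312  0.95  -0.144]
 [ 0.     0.     0.     1.   ]] 398.62963897342195
-0.2 [0.49, -0.2, 0.13] [-0.48  0.44  1.8  -0.    0.9  -0.28]
-0.2 [0.52, 0.116, 0.03] [ 0.13  0.61  1.83 -0.    0.7   0.33]
-0.2 [0.557, 0.293, 0.03] [ 0.41  0.74  1.56 -0.    0.84  0.61]
-0.2 [0.68, 0.17, 0.15] [ 0.18  0.71  1.28 -0.    1.15  0.38]
2.941592653589793 [0.49, -0.2, 0.13] [-0.48  0.44  1.8  -0.    0.9   2.87]
2.941592653589793 [0.52, 0.116, 0.03] [ 0.13  0.61  1.83 -0.    0.7  -2.81]
2.941592653589793 [0.557, 0.293, 0.03] [ 0.41  0.74  1.56 -0.    0.84 -2.53]
2.941592653589793 [0.68, 0.17, 0.15] [ 0.18  0.71  1.28 -0.    1.15 -2.76]
```

```bash
cat > look.py <<'E'
from h import *
L={"stack":["weight_small","weight_medium","weight_large"],"case":["pocket_small","pocket_medium","pocket_large"]}
q=quat(-0.2)
views={"stack":[[.47,-.15,.27],[.50,-.13,.34]],"case":[[.53,.24,.30],[.55,.29,.36]]}
for s in views:
  for k,p in enumerate(views[s]):
    r.move_to(p,q); o=r.get_obs(); im=r.get_image("wrist"); save(im,f"{s}{k}.png"); P=cloud(im,o)
    np.savez(f"{s}{k}.npz",P=P,C=cfw(im,o),K=K(im),D=im["D"],pix=im["pixels"])
    for l in L[s]:
        e=(r.cut_out(im,l) or [None])[0]; lm=(r.landmark_of(im,l) or [None])[0]
        if e is None: print(s,k,l,"none"); continue
        m=e["region"]; p_=P[m]; np.save(f"{s}{k}_{l}.npy",m)
        print(s,k,l,round(e["score"],2),(np.array(e["location"])*[640,480]).round(),m.sum(),np.nanmedian(p_,0).round(4),np.nanpercentile(p_,[3,97],axis=0).round(3).tolist(), lm and (np.array(lm["location"])*[640,480]).round(1))
print(r.get_obs()["t"])
E
python3 look.py; python3 -c "
import cv2,numpy as np
cv2.imwrite('pics/j1.png',cv2.resize(np.hstack([cv2.imread('pics/stack0.png'),cv2.imread('pics/case0.png')]),(800,300),interpolation=cv2.INTER_AREA))"
```

```text
stack 0 weight_small 0.88 [361. 280.] 1430 [ 0.4891 -0.1994  0.1351] [[0.476, -0.216, 0.115], [0.502, -0.189, 0.137]] [364.6 275.9]
stack 0 weight_medium 0.87 [372. 263.] 1175 [ 0.5009 -0.1968  0.1127] [[0.472, -0.23, 0.093], [0.513, -0.187, 0.115]] [359.6 267.7]
stack 0 weight_large 0.81 [370. 245.] 1608 [ 0.5061 -0.1904  0.0889] [[0.468, -0.228, 0.065], [0.525, -0.18, 0.091]] [364.7 257.1]
stack 1 weight_small 0.79 [326. 276.] 867 [ 0.4898 -0.1997  0.1351] [[0.477, -0.215, 0.119], [0.502, -0.189, 0.137]] [327.1 272.8]
stack 1 weight_medium 0.58 [341. 264.] 834 [ 0.5025 -0.1975  0.1127] [[0.471, -0.229, 0.092], [0.513, -0.187, 0.115]] [330.9 262. ]
stack 1 weight_large 0.62 [342. 247.] 1085 [ 0.5095 -0.1904  0.0889] [[0.469, -0.229, 0.066], [0.525, -0.18, 0.091]] [331.6 256.8]
case 0 pocket_small 0.76 [337. 292.] 7790 [0.5219 0.1149 0.0226] [[0.462, 0.07, 0.013], [0.583, 0.16, 0.024]] [338.2 288.9]
case 0 pocket_medium 0.8 [338. 129.] 11508 [0.5593 0.2928 0.0223] [[0.498, 0.246, 0.012], [0.62, 0.337, 0.024]] [339.9 128.4]
case 0 pocket_large 0.91 [336. 216.] 9597 [0.5405 0.2035 0.0221] [[0.479, 0.158, 0.012], [0.602, 0.249, 0.024]] [336.3 212.6]
case 1 pocket_small 0.71 [327. 310.] 5844 [0.5223 0.1135 0.0226] [[0.461, 0.069, 0.013], [0.584, 0.16, 0.024]] [329.8 303.9]
case 1 pocket_medium 0.57 [329. 171.] 8072 [0.5587 0.2926 0.0224] [[0.498, 0.246, 0.012], [0.62, 0.337, 0.024]] [330.1 171.3]
case 1 pocket_large 0.8 [325. 244.] 6764 [0.5402 0.2025 0.022 ] [[0.48, 0.157, 0.012], [0.601, 0.249, 0.024]] [329.9 241.8]
7.2083
```

View pics/j1.png

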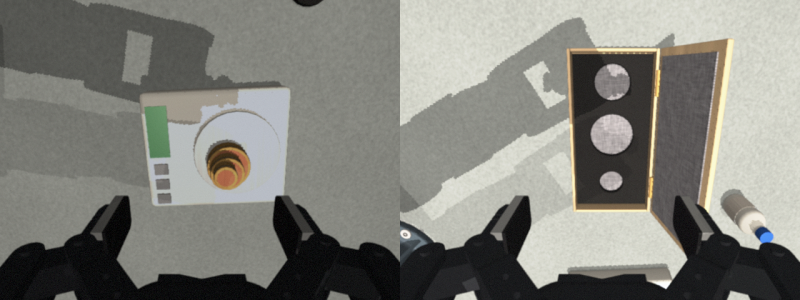

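The left view shows the off-centre stack around (225,170). The right view shows the pockets, medium, large and small, at (612,82), (612,133) and (611,181), with the lid leaning back. Next I'll fit circles for the weights, and fit the pocket rims and the lid angle.

```bash
cat > fit.py <<'E'
from h import *
from scipy.optimize import least_squares
def disc(pts,rad):
    h=cv2.convexHull((pts*1e4).astype(np.float32).reshape(-1,1,2))[:,0]/1e4
    f=least_squares(lambda c:np.linalg.norm(h-c,axis=1)-rad,h.mean(0),loss="soft_l1",f_scale=.0005)
    return f.x.round(4),np.abs(f.fun).mean().round(4)
if __name__=="__main__":
  for k in (0,1):
    d=np.load(f"stack{k}.npz");P=d["P"]; reg=(np.abs(P[...,0]-.49)<.06)&(np.abs(P[...,1]+.2)<.06)
    print("bench",np.nanmedian(P[(np.abs(P[...,2])<.01)],0)[2].round(4))
    for l,z,rad in(("small",.1351,.015),("medium",.1127,.023),("large",.0889,.031)):
        m=np.load(f"stack{k}_weight_{l}.npy")&reg&(np.abs(P[...,2]-z)<.003)
        print(k,l,disc(P[m][:,:2],rad),np.nanmedian(P[m],0)[2].round(4))
    m=reg&(np.abs(P[...,2]-.0625)<.006); print("pan z",np.nanmedian(P[m],0)[2].round(4))
    d=np.load(f"case{k}.npz");P=d["P"];print("bench",np.nanmedian(P[(np.abs(P[...,2])<.01)],0)[2].round(4))
    for l,rad in(("small",.0215),("medium",.0295),("large",.0375)):
        m=np.load(f"case{k}_pocket_{l}.npy");p=P[m]
        fl=p[(p[:,2]<.016)&(p[:,2]>.007)]; tp=p[(p[:,2]>.018)&(p[:,2]<.027)]
        near=np.linalg.norm(fl[:,:2]-np.median(tp[:,:2],0),axis=1)<.045
        c,s,a=cv2.minAreaRect(tp[:,:2].astype(np.float32)); print(k,l,"floor",disc(fl[near][:,:2],rad),np.median(fl[near][:,2]).round(4),"rect",np.round(c,4),np.round(s,3),round(a,1),"top z",np.median(tp[:,2]).round(4))
    q=P.reshape(-1,3); q=q[(q[:,2]>.06)&(q[:,0]>.56)&(q[:,0]<.7)&(q[:,1]>.06)&(q[:,1]<.33)]
    c=np.median(q,0);n=np.linalg.svd(q-c,full_matrices=False)[2][2];print("lid n",n.round(3),"c",c.round(3),"max z",np.percentile(q[:,2],99.5).round(3))
E
python3 fit.py
```

```text
bench 0.0012
0 small (array([ 0.489 , -0.2032]), np.float64(0.0003)) 0.1354
0 medium (array([ 0.4924, -0.209 ]), np.float64(0.0004)) 0.1132
0 large (array([ 0.4964, -0.2106]), np.float64(0.0004)) 0.0893
pan z 0.0633
bench 0.0012
0 small floor (array([0.5224, 0.1121]), np.float64(0.001)) 0.0131 rect [0.5224 0.1137] [0.092 0.13 ] 78.4 top z 0.0228
0 medium floor (array([0.5587, 0.291 ]), np.float64(0.0005)) 0.013 rect [0.5586 0.2909] [0.091 0.133] 78.6 top z 0.0227
0 large floor (array([0.5405, 0.2018]), np.float64(0.0005)) 0.0131 rect [0.5406 0.2029] [0.092 0.132] 78.5 top z 0.0227
lid n [-0.958  0.217 -0.189] c [0.617 0.237 0.176] max z 0.389
bench 0.0012
1 small (array([ 0.4894, -0.203 ]), np.float64(0.0004)) 0.1353
1 medium (array([ 0.4922, -0.2089]), np.float64(0.0005)) 0.1132
1 large (array([ 0.4962, -0.2106]), np.float64(0.0003)) 0.0893
pan z 0.0633
bench 0.0012
1 small floor (array([0.5213, 0.1106]), np.float64(0.0011)) 0.0132 rect [0.5219 0.1136] [0.093 0.133] 79.6 top z 0.0228
1 medium floor (array([0.5583, 0.2904]), np.float64(0.0003)) 0.0131 rect [0.5585 0.2911] [0.09  0.131] 78.5 top z 0.0227
1 large floor (array([0.5402, 0.2014]), np.float64(0.0007)) 0.0132 rect [0.5404 0.2025] [0.091 0.13 ] 78.5 top z 0.0227
lid n [-0.966  0.208 -0.153] c [0.611 0.286 0.406] max z 0.45
```

```bash
cat >> h.py <<'E'
A=-0.202; Q=quat(A)
DIA=dict(small=.030,medium=.046,large=.062); REC=dict(small=.0005,medium=.0024,large=.0056)
POCK=dict(small=(.5222,.1130),medium=(.5586,.2912),large=(.5404,.2022)); FLOOR=.0118
def pick(n,xy,under,grip,lift=.012):
    z=under+lift-REC[n]
    r.set_gripper(1.0); r.move_to([*xy,z+.07],Q); r.move_linear([*xy,z],vel=.08)
    r.set_gripper(0.0,squeeze=grip); o=r.get_obs()
    print("grip mm",o["opening"]*85,o["finger_force"],o["contact_force"].round(2) if hasattr(o["contact_force"],'round') else o["contact_force"])
    r.move_linear([*xy,z+.01],vel=.03); r.move_linear([*xy,.22],vel=.15)
    o=r.get_obs(); print("lifted",o["opening"]*85,o["finger_force"],o["contact_force"],o["t"])
def place(n,lift=.012):
    xy=POCK[n]; z=FLOOR+lift-REC[n]
    r.move_to([*xy,.20],Q); r.move_linear([*xy,z+.03],vel=.15); r.move_linear([*xy,z+.003],vel=.04); r.sleep(.2)
    f0=np.array(r.get_obs()["contact_force"])[2]
    for i in range(12):
        r.move_linear([*xy,z+.003-.0005*(i+1)],vel=.01); f=np.array(r.get_obs()["contact_force"])[2]
        if f-f0>1.5: break
    print("touch at",z+.003-.0005*(i+1)-z,f0,f)
    r.set_gripper((DIA[n]+.012)/.085); r.sleep(.2); p=r.get_obs()["tool_pos"]
    r.move_linear([*xy,p[2]+.03],vel=.05); r.move_linear([*xy,.2],vel=.2); print("t",r.get_obs()["t"])
E
python3 - <<'E'
from h import *
pick("small",(.4892,-.2031),.112,35)
im=r.get_image("wrist"); save(im,"held_s.png")
E
```

```text
grip mm 27.92677114811533 34.30558383464813 [-1.2  -0.    5.02]
lifted 27.798450333388004 34.590840339660645 [-0.52331833  0.36091125 -2.14113275] 12.125
```

View pics/held_s.png

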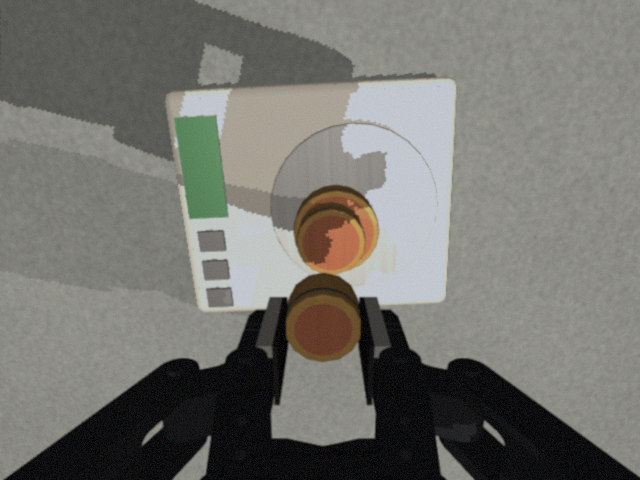

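The small weight is held upright at (323,320), and the medium and large stay stacked at (335,230). I'll place it and look at the stack again on the way back.

```bash
cat >> h.py <<'E'
def relook(n,tag,z):
    from fit import disc
    r.set_gripper(1.0); r.move_to([.47,-.15,.27],Q); r.sleep(.2); o=r.get_obs(); im=r.get_image("wrist"); save(im,tag+".png"); P=cloud(im,o)
    m=(np.abs(P[...,0]-.49)<.06)&(np.abs(P[...,1]+.2)<.06)&(np.abs(P[...,2]-z-.0012)<.003)
    c,e=disc(P[m][:,:2],DIA[n]/2); print(n,c,e,m.sum(),np.median(P[m][:,2])); return c,e
E
python3 - <<'E'
from h import *
place("small"); c,e=relook("medium","st2",.112)
if e<.001 and np.linalg.norm(c-[.4923,-.209])<.004: pick("medium",c,.088,50)
E
```

```text
touch at -0.0005000000000000004 -0.38399338067578304 8.516443490534348
t 19.4083
medium [ 0.4923 -0.2091] 0.0003 2233 0.11344348856494357
grip mm 43.55756594496098 50.1095849275589 [-1.52  0.7   6.44]
lifted 43.74161979911587 51.27511024475098 [ 0.09056413 -0.04630555 -2.73766065] 24.8833
```

Run:
```python
from h import *
place("medium"); r.move_to([.53,.24,.30],Q); im=r.get_image("wrist"); save(im,"case2.png")
c,e=relook("large","st3",.088)
if e<.001 and np.linalg.norm(c-[.4963,-.2106])<.004: pick("large",c,.062,80)
```

```text
touch at 0.0 -2.6038758751452313 4.43623785863214
t 32.5167
large [ 0.4965 -0.2105] 0.0003 3573 0.08954084425491604
grip mm 59.105369490803014 84.42381262779236 [-4.67  1.97 13.11]
lifted 58.876168799112016 87.35755205154419 [ 0.41125248  0.53502308 -7.57164061] 39.0417
```

View pics/case2.png

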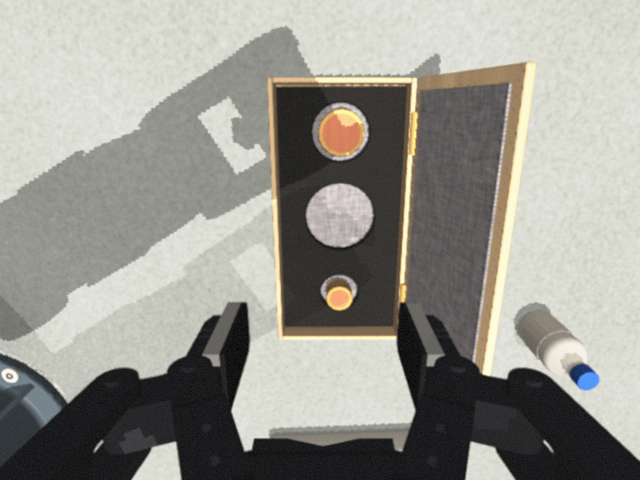

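The medium weight at (341,132) and the small at (339,297) stand in their pockets. Next I'll place the large one and measure all three top heights and the lid.

Run:
```python
from h import *
from fit import disc
place("large"); r.move_to([.52,.22,.28],Q); r.sleep(.2); o=r.get_obs(); im=r.get_image("wrist"); save(im,"case3.png"); P=cloud(im,o)
H=dict(small=.022,medium=.024,large=.026)
for n in POCK:
    d=np.linalg.norm(P[...,:2]-POCK[n],axis=2)
    m=(d<DIA[n]/2+.006)&(np.abs(P[...,2]-FLOOR-.0012-H[n])<.004); p=P[m]
    c,e=disc(p[:,:2],DIA[n]/2); nn=np.linalg.svd(p-p.mean(0),full_matrices=False)[2][2]
    print(n,c-POCK[n],e,"top-exp",np.median(p[:,2])-FLOOR-.0012-H[n],"tilt",np.degrees(np.arccos(abs(nn[2]))))
# lid: look in case frame with all cameras
ex=np.array([np.cos(A),np.sin(A)]);ey=np.array([-np.sin(A),np.cos(A)])
def lid(P,tag):
    q=P.reshape(-1,3);x=(q[:,:2]-POCK["large"])@ex;y=(q[:,:2]-POCK["large"])@ey
    k=(x>.06)&(x<.17)&(abs(y)<.135)&(q[:,2]>.06)&(q[:,2]<.2)
    s=np.polyfit(q[k,2],x[k],1);print(tag,k.sum(),"x(z)",s,"angle",np.pi/2+np.arctan(s[0]),"x pct",np.percentile(x[k],[1,50,99]),"zmax",np.percentile(q[k,2],[50,99,99.9]))
lid(P,"wrist")
for c in("scene","top"): lid(cloud(r.get_image(c)),c)
print(r.get_obs()["t"])
```

```text
touch at 0.0005000000000000004 -7.185861524143992 4.2272407517471215
t 46.1667
small [-0.0002  0.    ] 0.0003 top-exp -0.00014148112124275775 tilt 1.5272796223256133
medium [0.e+00 1.e-04] 0.0003 top-exp -9.70735137911724e-05 tilt 0.05424551530522631
large [-1.e-04  2.e-04] 0.0003 top-exp 3.552361989404493e-05 tilt 0.2311810221064347
wrist 33602 x(z) [0.2985752  0.05521366] angle 1.8609454566907626 x pct [0.07474093 0.09671798 0.11443151] zmax [0.14259839 0.17878033 0.17954419]
scene 6566 x(z) [0.25922412 0.07032424] angle 1.8244374956968938 x pct [0.08552345 0.10368848 0.1167115 ] zmax [0.12739327 0.17631039 0.17703023]
top 4518 x(z) [0.31002556 0.05256458] angle 1.8714253119637856 x pct [0.07294334 0.09426153 0.11323043] zmax [0.13900068 0.17812061 0.17941449]
46.95
```

View pics/case3.png

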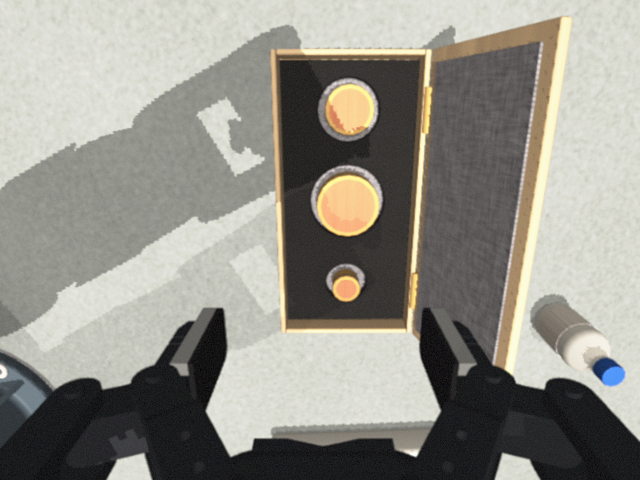

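All three weights are seated: tops within 0.2 mm of expected and centred within 0.3 mm. The lid stands at about 1.84 rad with its edge at case x = 0.117, z = 0.177, which fits the stated geometry. Next I'll swing it shut along its arc with the fingers closed.

Run:
```python
from h import *
ex=np.array([np.cos(A),np.sin(A)])
def W(x,z): return [*(np.array(POCK["large"])+x*ex),z]
r.set_gripper(0.0,squeeze=30)
r.move_to(W(.03,.28),Q); r.move_linear(W(.18,.27),vel=.2); r.move_linear(W(.18,.16),vel=.15)
f0=np.array(r.get_obs()["contact_force"]); xh,zh,s,hx=.071,.041,.12,.015; log=[]
for th in np.linspace(1.95,0.0,27):
    x=xh-s*np.cos(th)+.008*np.sin(th)+hx; z=zh+s*np.sin(th)+.008*np.cos(th)
    r.move_linear(W(x,z),vel=.08); f=np.array(r.get_obs()["contact_force"])-f0; log.append((round(th,2),*f.round(1)))
    if np.linalg.norm(f)>20: print("stop"); break
print(log)
for i in range(12):
    if f[2]>8: break
    z-=.0005; r.move_linear(W(x,z),vel=.01); f=np.array(r.get_obs()["contact_force"])-f0
print("pressed",z,f,r.get_obs()["t"])
r.move_linear(W(x,z+.05),vel=.1); r.move_linear(W(x-.1,.3),vel=.2)
for c in("scene","top"):
    im=r.get_image(c);save(im,c+"9.png")
    P=cloud(im); q=P.reshape(-1,3);d=(q[:,:2]-POCK["large"]);xx=d@ex;y=d@[-np.sin(A),np.cos(A)]
    k=(abs(xx)<.065)&(abs(y)<.13)&(q[:,2]<.1);print(c,np.polyfit(xx[k],q[k,2],1),q[k,2].max())
    for l in("glue","band"): print(l,[np.nanmedian(P[e["region"]],0).round(3) for e in r.cut_out(im,l)[:1]])
```

```text
[(np.float64(1.95), np.float64(-0.4), np.float64(-0.1), np.float64(0.7)), (np.float64(1.88), np.float64(-1.0), np.float64(0.0), np.float64(0.7)), (np.float64(1.8), np.float64(-0.0), np.float64(0.5), np.float64(0.6)), (np.float64(1.72), np.float64(-0.9), np.float64(-0.0), np.float64(1.1)), (np.float64(1.65), np.float64(0.4), np.float64(0.3), np.float64(0.2)), (np.float64(1.58), np.float64(-0.7), np.float64(0.1), np.float64(1.3)), (np.float64(1.5), np.float64(-0.4), np.float64(0.8), np.float64(0.4)), (np.float64(1.42), np.float64(0.4), np.float64(-0.2), np.float64(0.1)), (np.float64(1.35), np.float64(-0.5), np.float64(0.5), np.float64(-0.5)), (np.float64(1.27), np.float64(-1.2), np.float64(-0.2), np.float64(-0.4)), (np.float64(1.2), np.float64(-0.6), np.float64(-0.3), np.float64(1.5)), (np.float64(1.12), np.float64(0.1), np.float64(-0.0), np.float64(0.7)), (np.float64(1.05), np.float64(-0.7), np.float64(-0.2), np.float64(0.7)), (np.float64(0.98), np.float64(-0.0), np.float64(1.1), np.float64(0.1)), (np.float64(0.9), np.float64(0.2), np.float64(1.0), np.float64(0.2)), (np.float64(0.82),
[... 454 characters left out ...]
loat64(-0.5), np.float64(0.3)), (np.float64(0.3), np.float64(0.5), np.float64(-0.7), np.float64(0.1)), (np.float64(0.23), np.float64(-0.1), np.float64(0.5), np.float64(0.3)), (np.float64(0.15), np.float64(-0.5), np.float64(0.2), np.float64(0.7)), (np.float64(0.07), np.float64(0.5), np.float64(0.2), np.float64(1.7)), (np.float64(0.0), np.float64(0.8), np.float64(1.0), np.float64(0.7))]
pressed 0.048 [-2.87935246 -1.35835265 11.71543811] 57.8833
scene [5.40961932e-05 4.73088449e-02] 0.05106618292720699
glue [array([0.77 , 0.017, 0.06 ])]
band [array([0.554, 0.22 , 0.047])]
top [-0.00058488  0.04802126] 0.054353875327772805
glue [array([0.746, 0.009, 0.074])]
band [array([0.656, 0.014, 0.011])]
```

View pics/scene9.png

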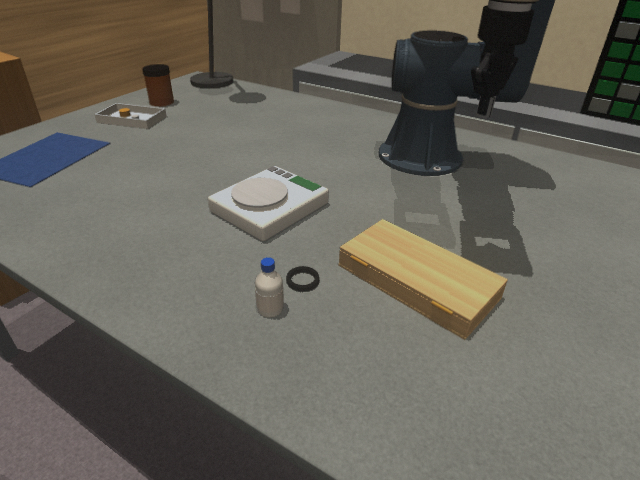

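The lid is flat at (420,275) with slope about 0. The ring at (303,279) and the bottle at (269,290) are where they were; the scene network's "band" on the lid is a false hit. The arm is clear.

```bash
python3 -c "
from cell import r
print(r.hand_in(), r.get_obs()['t'])"
```

```text
the job is handed in; nothing more can be done
the job is handed in; nothing more can be done
```

The job is handed in: all three weights sit upright in their own pockets, the lid is closed flat, and the glue bottle and rubber ring are where they were, at about 58 s of robot time.

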